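Bleed the steam warmer: lever up the vent cap and hold the plunger half-way down

ROBOT

A 6-joint arm with a two-finger parallel gripper is mounted at the origin on the work surface. World frame = base frame: x ahead of the robot, y to its left, z up, the work surface at z = 0. Lengths are in m, angles in degrees, forces in N, time in s.
With the tool pointing down it reaches from about 0.225 to 0.875 m from the base axis. Payload 3.4 kg.
Tool frame: the origin (TCP) lies at the very end of the fingers, on their centre line; the grasp point (between the pads) lies 19 mm behind it; y points along the fingers, z is the direction in which the jaws open and shut, and the axes are right-handed (so a half turn about y gives the same grasp; the last joint's range is limited). The gripper opens to 85 mm and grips with 20 to 120 N. Pads are 22 mm wide; open, the fingers measure 114 mm over their backs; the gripper's body (76 mm by 85 mm) begins 54 mm behind the grasp point. The pads swing forward as they close: fully open they stand 13 mm farther back than shut.
Start: joints at [63.713, 15.808, 86.224, -0, 77.962, -6.933], TCP at [0.191, 0.543, 0.193] pointing down, gripper open.
Joint ranges: [-165.64, 165.64], [-43.16, 119.46], [12.63, 154.43], [-67.54, 247.53], [6.08, 155.33], [-154.97, 154.97]. Speed limits (degrees/s): [147.25, 147.25, 180, 180, 180, 180].

INTERFACE

Orientations are given as [roll, pitch, yaw] about the fixed x, y, z axes, in that order (R = Rz(yaw) Ry(pitch) Rx(roll)).
In Python, from bench import bot gives the robot as it stands. Calls block until the motion is done:
- bot.move_pose(position, orientation): joint-space move of the TCP to a pose.
- bot.line_to(position, ori=None, feed=0.15): straight line of the TCP; ori=None keeps the orientation; feed is the mean speed in m/s.
- bot.move_j(angles): joint-space move.
- bot.let_go() and bot.clamp(): open the fingers fully, or close them until they stop; the grip force is fixed at half the most.
- bot.pause(seconds).
- bot.solve_ik(position, orientation): joint angles nearest the present ones, or None.
- bot.read_camera(name): name is "side" or "top" or "wrist"; returns (picture, depth): 384x512x3 uint8, blue, green, red; 384x512 float32, m along the optical axis (not along the pixel's ray), 0 where there is no reading.
- bot.camera_params(name): a dict with "K" (3x3 intrinsics, pixels), "k1" (the pictures are not rectified: a ray, as slopes to the right and down, at radius r is drawn at 1 + k1 r^2 times it, then the intrinsics apply), "world_from_camera" (4x4, takes a point from camera to world coordinates). Camera axes: x right, y up, looking along -z (the intrinsics and any distortion apply to the point x, -y, -z); pixel columns grow to the right and rows downward; lengths in m; the calibration is good to about 2 mm. A picture is of the moment at which its call begins: read the wrist's pose just before it. camera_params takes no time and is no camera call; for the wrist camera it gives the pose at the moment of the call.
A pose or a line that the arm cannot do raises bot.MotionError and nothing moves.
- bot.sign_off(): hands the job in, once; it reports no verdict.
Trained networks look in the newest picture that a camera, given by its name, has taken for a name from the list of things; names that differ only in an ending like _2 or _b are one class to them, and where a whole thing is asked for, a point or a joint stands for the part that bears it (a point fixed in the world has none). Each returns a list of dicts, best first, with "p" (0 to 1); they miss things now and then, are a little off and sometimes report something else, mostly with a low value. They report only what shows in the picture. A call takes as long as a camera call. They do not tell look-alikes from the thing itself.
- bot.look_for(camera, label): "centre" ([x, y, z] in m, in world coordinates, good to about 4 mm: the middle of the surface that is visible of it).
- bot.place_of(camera, label): "centre" ([x, y, z] in m, in world coordinates, good to about 4 mm: a listed point, or the origin of a listed thing).
Readings, each from a call of its own:
- bot.current_clock(): time.
- bot.current_q(): joint angles.
- bot.current_joint_velocities(): joint speeds.
- bot.current_joint_efforts(): joint torques, N m.
- bot.current_position(): TCP position.
- bot.current_orientation(): TCP orientation.
- bot.current_force(): force on the tool from outside, world axes, zero at the start.
- bot.current_moment(): the same for the moment, N m.
- bot.current_width(): opening from 0.0 (shut) to 1.0 (fully open).
Only numpy, scipy, OpenCV 4.12 (cv2) and the standard library are available. Lean on these libraries where they do the work, as an engineer would, in place of code of your own. Each camera call takes 0.05 s, during which the arm holds its last target. There are 200 camera calls.

TASK

Take the orange-handled lifter out of its white holder, hook its foot under the overhanging lip of the food warmer's red vent cap and lever the snug cap up until it snaps over and stays open. Then push the green spring-loaded vent plunger under it half-way down with the lifter's foot (about 8 mm of its 16 mm, never right to the bottom) and finish while still holding it there with the lifter in the grip. Touch cap and plunger only with the lifter, as they are hot, and leave everything else on the counter where it is.

Things in the scene. Friction and masses are not known exactly. Their poses are not given: they have to be found in the camera images.
- lifter_mid (a point): lifter: L-shaped pry tool, 150 mm tall, about 150 g, upright in the holder. Point half-way up (75 mm above its underside) on its upright axis; z up, x the way the foot points. Orange handle 22 mm (x) by 18 mm (y), 76 to 150 mm above the underside: grip its y faces, about 110 mm up. Below, on the same axis, a dark steel shank 10 (x) by 14 (y) mm.
- lifter_foot (a point): tip of the lifter's flat steel foot, middle of its lower edge, level with the tool's underside; axes as lifter_mid. The foot is 4 mm thick, 18 mm wide (y) and runs from 6 mm behind the shank's axis to this tip, 26 mm ahead of it (+x).
- holder: white plastic open box, fixed, 48 x 34 x 50 mm, walls and floor 5 mm; origin under its centre, z up. The lifter's foot stands on its floor (5 mm up), the lifter's axis about 10 mm to -x of the centre, foot to +x, with about 3 mm of play all round. It comes out straight up.
- warmer: stainless food warmer, fixed. Origin on the counter straight below the plunger; x from its front to its back, y to its left, z up. Low deck: top 90 mm up, y -75 to 75, front face at x = -34, back at x = 130 mm. Before that face is a ledge 74 mm up, x -34 to -85 mm. On the left a taller pan well, 178 mm high with a lid handle to 201 mm, y 75 to 335, x -85 to 200 mm.
- cap_lip (a point): middle of the red cap's lower front edge; moves with it. Cap: plate 83 mm long, 56 mm wide (y), 6 mm thick, over the plunger's well. Shut, its underside is on the deck, 90 mm up, and its front 15 mm overhang the ledge: lip at warmer x = -49 mm, with a 16 mm high gap below, open to the front and sides. When shut, x points to the hinge and z up.
- cap_hinge (a point): the cap's hinge axis, along the warmer's y, at warmer x = 34 mm, 93 mm above the counter; fixed to the warmer.
- cap (a joint): cap angle in rad: 0 shut, 1.8 fully open (leaning a little back past upright); the lip rises and swings back as it grows. Snap-over detent: 3 to 4 N up at the lip starts it; let go below about 0.4 rad it snaps shut, above about 0.6 rad (lip raised about 47 mm) it swings fully open by itself and stays.
- plunger_top (a point): centre of the top of the green vent plunger, 28 mm across, axes as the warmer's. Unpressed it is 86 mm above the counter, 4 mm below the deck top, in the middle of an open well: warmer x -26 to 26, y -25 to 25 mm, floor 50 mm above the counter.
- plunger (a joint): how far the plunger is pushed down, in m, 0 to 0.016. Spring: about 2 N to start it, 5.6 N at 8 mm, 9.2 N at the bottom; it rises again when let go.
- spice_jar: amber glass spice jar with red cap, 54 mm across, 95 mm tall; origin under its base. Bystander.
- shaker: plain aluminium shaker can, 60 mm across, 90 mm tall; origin under its base. Bystander.
- deli_cup: pale grey open tub, 90 mm across, 75 mm tall; origin under its base. Bystander.
- bowl: cream bowl, 120 mm across, 50 mm tall; origin under its base. Bystander.
- pan: open steel food pan, 160 x 100 x 65 mm; origin under its base. Bystander.
- basting_brush: wooden-handled basting brush, 200 mm long, lying on the baking tray; origin at the middle of its underside. Bystander.
Things that resemble listed ones, but are neither listed nor needed, are in the scene too. Of the things like the part that bears lifter_mid, leave any that is purple; of the rest the smaller one is meant.

How it is judged:
By the outcome, as a careful person would: the job done as asked, in the order asked, and still so for the second after the job is handed in, while the arm keeps its last pose, push and grip.
It also fails if it takes over 51 s, if anything falls off the work surface, if the arm or the gripper's body presses on something with over 40 N, if the wrist force passes 120 N, or if a joint passes its speed limit or range.

## Working session

There is one attempt and no reset: what is moved stays moved. The work goes in short steps, each a Python script; the robot and the scene stay as the last script left them, time stands still between calls to the robot, and variables do not carry over. Pictures are saved under pics/ and viewed, about 8 in all and at most 12, crops included, and the job is handed in when it is done.

```bash
ls; mkdir -p pics; cat > h.py <<'E'
from bench import bot
import numpy as np, cv2
def px2w(cam,u,v,d,P=None):
    P=P or bot.camera_params(cam);K=np.array(P["K"]);T=np.array(P["world_from_camera"])
    xd=np.array([(u-K[0,2])/K[0,0],(v-K[1,2])/K[1,1]]);x=xd.copy()
    for _ in range(20): x=xd/(1+P["k1"]*(x@x))
    return (T@np.array([x[0]*d,-x[1]*d,-d,1]))[:3]
def w2px(cam,p,P=None):
    P=P or bot.camera_params(cam);K=np.array(P["K"]);T=np.array(P["world_from_camera"])
    c=np.linalg.inv(T)@np.r_[p,1];x=np.array([c[0],-c[1]])/-c[2];x=x*(1+P["k1"]*(x@x))
    return [round(K[0,0]*x[0]+K[0,2]),round(K[1,1]*x[1]+K[1,2])]
E
python3 - <<'E'
from h import *
ims=[]
for c in ("side","top"):
    im,d=bot.read_camera(c);cv2.imwrite(f"pics/{c}1.png",im);np.save(f"pics/{c}d.npy",d)
    P=bot.camera_params(c);print(c,np.round(P["world_from_camera"],3).tolist())
    for n in ("lifter_mid","lifter_foot","holder","warmer","cap_lip","cap_hinge","plunger_top"):
        for r in bot.place_of(c,n)[:3]: print(n,np.round(r["centre"],3),round(r["p"],2),w2px(c,r["centre"],P))
print(bot.current_clock(),bot.current_orientation())
E
```

```text
pics
side [[0.84, 0.28, -0.464, -0.012], [-0.542, 0.395, -0.742, -0.988], [-0.024, 0.875, 0.483, 0.661], [0.0, 0.0, 0.0, 1.0]]
lifter_mid [ 0.419 -0.191  0.097] 0.74 [236, 212]
lifter_mid [ 0.438 -0.111  0.074] 0.66 [228, 205]
lifter_foot [ 0.428 -0.164  0.002] 0.89 [235, 234]
lifter_foot [ 0.458 -0.095  0.   ] 0.58 [233, 221]
holder [ 0.515 -0.174 -0.001] 0.8 [261, 227]
holder [ 0.609 -0.495  0.018] 0.38 [361, 267]
warmer [ 0.588  0.124 -0.002] 0.87 [234, 184]
warmer [ 0.505 -0.176  0.079] 0.64 [258, 206]
warmer [ 0.517 -0.171 -0.002] 0.2 [261, 226]
cap_lip [0.545 0.122 0.093] 0.73 [223, 164]
cap_hinge [0.625 0.123 0.092] 0.89 [241, 159]
top [[-0.022, 0.993, -0.116, 0.404], [-0.999, -0.018, 0.035, -0.101], [0.033, 0.117, 0.993, 1.208], [0.0, 0.0, 0.0, 1.0]]
lifter_mid [ 0.435 -0.108  0.079] 0.62 [240, 229]
lifter_mid [ 0.418 -0.195  0.098] 0.57 [270, 234]
lifter_mid [ 0.506 -0.18   0.08 ] 0.47 [264, 204]
lifter_foot [ 0.429 -0.164  0.001] 0.75 [257, 231]
lifter_foot [0.593 0.124 0.   ] 0.75 [165, 181]
lifter_foot [ 0.457 -0.096  0.   ] 0.45 [235, 223]
holder [ 0.514 -0.168  0.005] 0.53 [258, 204]
warmer [ 0.589  0.124 -0.002] 0.91 [165, 182]
cap_lip [0.542 0.122 0.088] 0.74 [160, 193]
cap_lip [ 0.516 -0.166  0.001] 0.57 [257, 203]
cap_lip [0.266 0.28  0.002] 0.57 [113, 287]
cap_hinge [0.627 0.124 0.09 ] 0.79 [159, 165]
0.8 [-8.99913565e+01 -1.73020567e-03 -1.93519370e+01]
```

```bash
python3 - <<'E'
import cv2,numpy as np
s=cv2.imread("pics/side1.png");t=cv2.imread("pics/top1.png")
a=cv2.resize(s[120:290,150:400],(800,544),interpolation=cv2.INTER_CUBIC)
cv2.imwrite("pics/sc.png",a)
cv2.imwrite("pics/tc.png",cv2.resize(t[120:300,80:340],(800,554),interpolation=cv2.INTER_CUBIC))
E
```

```text
(no output)
```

View pics/sc.png

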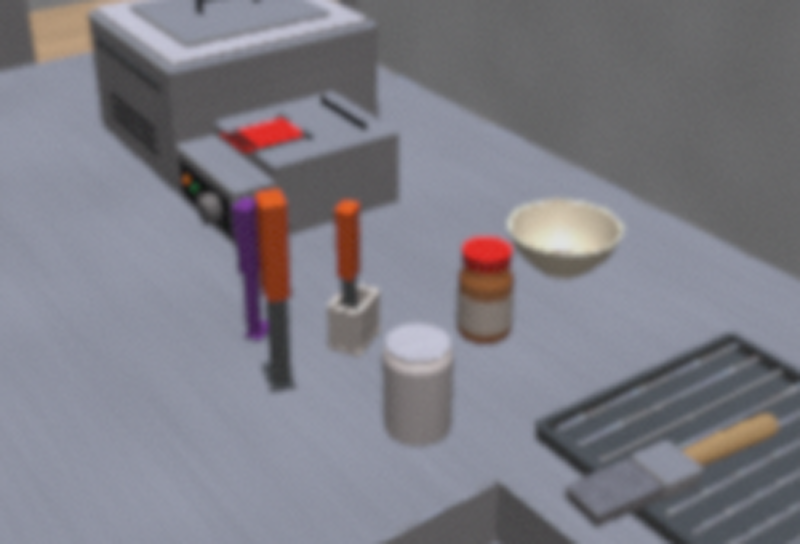

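View pics/tc.png

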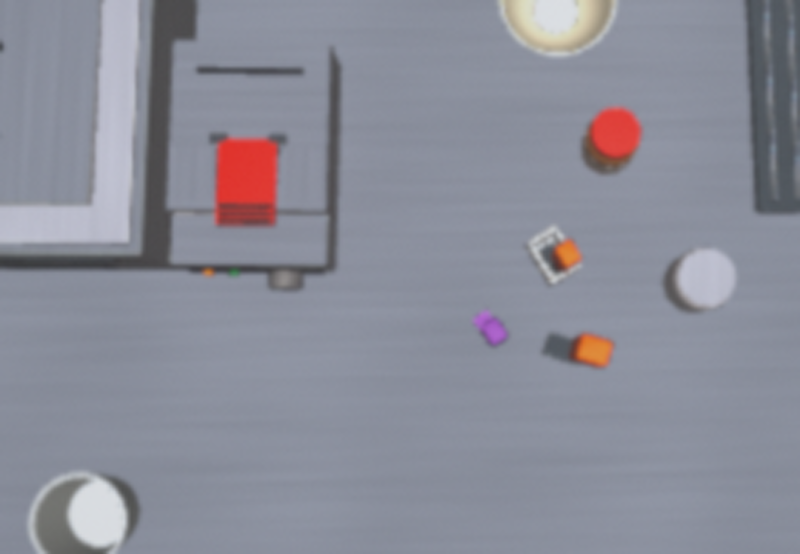

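Orange/purple candidates: a purple one (side crop 250,265), a large orange one standing free (275,290) and a small orange one in the white holder (347,240). The last is the smaller non-purple one and stands in the holder, so it is the one meant. In the top view the foot points up and left, at a yaw of about 36°. I'll look from above with the wrist camera.

```bash
python3 - <<'E'
from h import *
bot.line_to([.191,.543,.36],feed=.3)
bot.move_pose([.49,-.19,.34],[-90,0,-144])
print(bot.current_q(),bot.current_position(),bot.current_clock())
P=bot.camera_params("wrist");im,d=bot.read_camera("wrist")
print(np.round(P["world_from_camera"],3).tolist())
for n in ("lifter_mid","lifter_foot","holder"):
    for r in bot.place_of("wrist",n)[:3]: print(n,np.round(r["centre"],4),round(r["p"],2),w2px("wrist",r["centre"],P))
np.save("pics/w1d.npy",d);cv2.imwrite("pics/w1.png",im)
E
```

```text
[-2.87141294e+01  8.75011678e+00  7.52590286e+01  2.29729719e-02
  9.59888484e+01  2.52169496e+01] [ 0.49027363 -0.18925999  0.34005104] 4.3
[[0.589, 0.774, 0.233, 0.55], [-0.808, 0.564, 0.169, -0.147], [-0.0, -0.288, 0.958, 0.521], [0.0, 0.0, 0.0, 1.0]]
lifter_mid [ 0.4124 -0.1915  0.1005] 0.77 [227, 194]
lifter_mid [ 0.5041 -0.1827  0.0821] 0.64 [259, 137]
lifter_mid [ 0.4386 -0.1107  0.0742] 0.62 [193, 144]
lifter_foot [ 0.4263 -0.1605  0.0009] 0.91 [222, 160]
lifter_foot [ 0.4594 -0.0986 -0.0013] 0.7 [203, 123]
lifter_foot [ 0.5294 -0.1585  0.0045] 0.59 [256, 110]
holder [ 0.514  -0.1719  0.0008] 0.76 [257, 122]
```

View pics/w1.png

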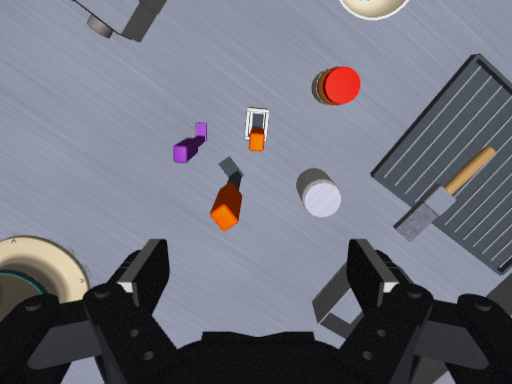

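The wrist view shows the small orange lifter in its white holder at (257,135), the large one at (226,200) and the purple one at (190,145). Next I fit the pose from the depth points and take one enlarged crop.

```bash
cat >> h.py <<'E'
def pts(cam,d,P,u0,u1,v0,v1):
    return np.array([px2w(cam,u,v,d[v,u],P) if d[v,u]>0 else [0,0,-1] for v in range(v0,v1) for u in range(u0,u1)])
E
python3 - <<'E'
from h import *
P=bot.camera_params("wrist");im=cv2.imread("pics/w1.png");d=np.load("pics/w1d.npy")
W=pts("wrist",d,P,235,285,100,160)
for lo,hi,n in((.145,.17,"top"),(.042,.058,"rim")):
    q=W[(W[:,2]>lo)&(W[:,2]<hi)];r=cv2.minAreaRect((q[:,:2]*1000).astype(np.float32));print(n,len(q),r,q.mean(0).round(4),np.median(q[:,2]))
cv2.imwrite("pics/w1c.png",cv2.resize(im[95:245,160:300],None,fx=4,fy=4,interpolation=cv2.INTER_CUBIC))
E
```

```text
top 271 ((505.3935852050781, -177.10086059570312), (21.913326263427734, 17.969833374023438), 31.878305435180664) [ 0.5059 -0.1767  0.1545] 0.15479736872764194
rim 261 ((514.3659057617188, -170.18838500976562), (48.13119125366211, 33.85974884033203), 30.556100845336914) [ 0.5187 -0.1669  0.0497] 0.04983062924094467
```

View pics/w1c.png

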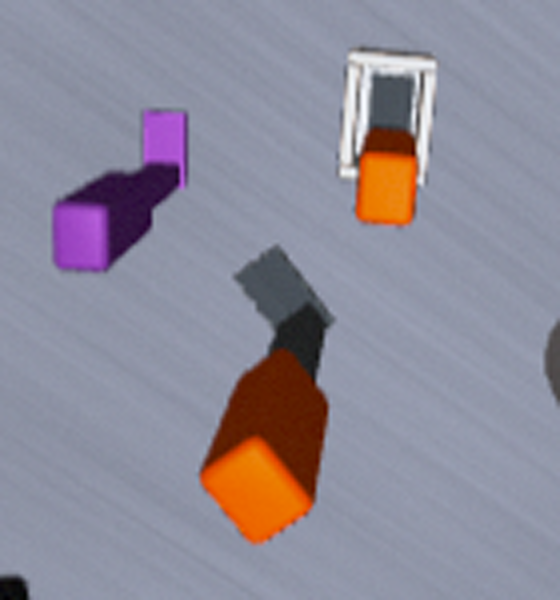

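The crop confirms it: the small orange lifter sits in the white holder, with its foot towards the top of the picture. The depth fit gives a 21.9 × 18.0 mm handle at yaw 31.9°. Now to grip it.

```bash
python3 - <<'E'
from h import *
o=[-90,0,-148.1]
bot.move_pose([.5054,-.1771,.24],o)
bot.line_to([.5054,-.1771,.096],feed=.12)
print(bot.current_force())
bot.clamp();print(bot.current_width(),bot.current_force(),bot.current_position())
bot.line_to([.5054,-.1771,.20],feed=.1)
print(bot.current_width(),bot.current_force(),bot.current_clock())
bot.line_to([.5054,-.1771,.32],feed=.2)
# go before the warmer, high
bot.move_pose([.50,.124,.30],[-90,0,180])
P=bot.camera_params("wrist");im,d=bot.read_camera("wrist")
for n in ("lifter_mid","lifter_foot","cap_lip","cap_hinge","warmer"):
    for r in bot.place_of("wrist",n)[:2]: print(n,np.round(r["centre"],4),round(r["p"],2),w2px("wrist",r["centre"],P))
np.save("pics/w2d.npy",d);cv2.imwrite("pics/w2.png",im)
print(np.round(P["world_from_camera"],3).tolist(),bot.current_position(),bot.current_q(),bot.current_clock())
E
```

```text
[-0.35091738 -0.17150728  0.22988022]
0.19466436343984397 [-0.68187843  0.04929877  2.8224372 ] [ 0.50561696 -0.17720389  0.09630254]
0.1977913896903999 [ 0.08369315  0.35879172 -1.5654271 ] 8.1583
lifter_mid [ 0.4105 -0.1888  0.1017] 0.95 [486, 221]
lifter_mid [0.4989 0.1194 0.286 ] 0.91 [262, 209]
lifter_foot [ 0.458  -0.0944  0.0005] 0.88 [391, 169]
lifter_foot [ 0.4268 -0.16    0.0015] 0.82 [428, 188]
cap_lip [0.545  0.1248 0.0888] 0.61 [256, 119]
cap_lip [ 0.6273 -0.229  -0.0007] 0.26 [495, 58]
cap_hinge [0.6238 0.1248 0.0914] 0.77 [256, 51]
warmer [0.5899 0.1205 0.0006] 0.7 [259, 84]
warmer [0.6242 0.1236 0.0914] 0.27 [257, 50]
[[0.0, 0.957, 0.29, 0.574], [-1.0, -0.0, 0.001, 0.123], [0.001, -0.29, 0.957, 0.481], [0.0, 0.0, 0.0, 1.0]] [0.50027045 0.12317767 0.29997664] [ 6.09781344e+00  8.12333323e+00  8.14421910e+01 -8.68120564e-03
  9.04345719e+01  9.61738661e+01] 10.3667
```

View pics/w2.png

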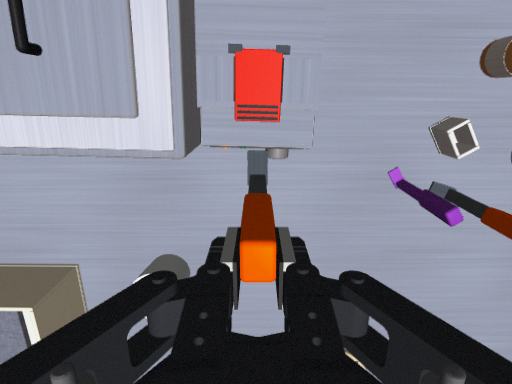

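The lifter is held and its foot points at the cap (foot tip at 257,151; red cap at 235–283, 50–121; holder empty). I measure the cap and the foot from this depth image.

```bash
python3 - <<'E'
from h import *
P=bot.camera_params("wrist");im=cv2.imread("pics/w2.png").astype(int);d=np.load("pics/w2d.npy")
W=pts("wrist",d,P,190,330,30,200);C=im[30:200,190:330].reshape(-1,3)
red=(C[:,2]>120)&(C[:,1]<80)&(C[:,0]<80)&(W[:,2]>.085)&(W[:,2]<.11)
q=W[red];print(cv2.minAreaRect((q[:,:2]*1000).astype(np.float32)),np.median(q[:,2]),q.min(0),q.max(0))
l=W[(W[:,2]>.07)&(W[:,2]<.079)&(W[:,0]>.49)];print("ledge",len(l),np.median(l[:,2]),np.percentile(l,[1,99],axis=0).round(4).tolist())
dk=W[(W[:,2]>.086)&(W[:,2]<.0935)&~red];print("deck",len(dk),np.median(dk[:,2]),np.percentile(dk,[1,99],axis=0).round(4).tolist())
f=W[(W[:,2]>.200)&(W[:,2]<.222)];print("foot",len(f),f.min(0).round(4),f.max(0).round(4),np.median(f[:,2]))
g=f[f[:,0]>.515];print(cv2.minAreaRect((g[:,:2]*1000).astype(np.float32)))
E
```

```text
((584.552734375, 121.93330383300781), (55.45246887207031, 82.18833923339844), 88.7066421508789) 0.0969941768455106 [0.54294254 0.09360606 0.09434704] [0.6257597  0.15039329 0.09987226]
ledge 3863 0.07474774190093436 [[0.5082, 0.0505, 0.0723], [0.5879, 0.1983, 0.077]]
deck 6803 0.09099579285780746 [[0.5585, 0.0475, 0.0889], [0.6467, 0.1973, 0.0929]]
foot 541 [0.4957 0.114  0.2097] [0.5269 0.1314 0.2217] 0.2129365093411078
((521.0291748046875, 122.65974426269531), (11.752405166625977, 17.097627639770508), 0.43079808354377747)
```

```bash
cat >> h.py <<'E'
YAW=-1.3; O=np.array([.5915,.1218])
ORI=[-90,0,180+YAW]
def tip(x,z,feed=.06,y=0):
    a=np.radians(YAW);R=np.array([[np.cos(a),-np.sin(a)],[np.sin(a),np.cos(a)]])
    p=O+R@np.array([x-26,y])/1000
    bot.line_to([*p,z/1000+.091],ORI,feed=feed)
E
python3 - <<'E'
from h import *
tip(-75,150,.2); tip(-75,79.5,.12); print(bot.current_force())
tip(-38,79.5,.05); print("in",bot.current_force(),bot.current_position())
for th in np.arange(0,.85,.1):
    c,s=np.cos(th),np.sin(th)
    tip(34-72*c-3*s,89+72*s-3*c,.06); print(round(th,1),bot.current_force().round(1) if hasattr(bot.current_force(),'round') else bot.current_force())
print(bot.current_clock(),bot.current_width())
im,d=bot.read_camera("side");im2,_=bot.read_camera("wrist")
cv2.imwrite("pics/s3.png",np.hstack([cv2.resize(im[100:230,160:300],(414,384)),im2[:,100:450]]))
for n in("cap_lip","plunger_top"):
  for c in("side","wrist"): print(n,c,[(np.round(r["centre"],3),round(r["p"],2)) for r in bot.place_of(c,n)[:2]])
E
```

```text
[-0.06230475 -0.50555313 -1.31822122]
in [-0.29182495  0.26433612 -0.9754264 ] [0.52714369 0.12325223 0.17033987]
0.0 [-0.4 -0.2 -0.9]
0.1 [ 0.5 -0.5 -3.2]
0.2 [-0.4 -0.1 -2.3]
0.3 [-0.3 -0.5 -1.1]
0.4 [-1.4  0.2 -1.2]
0.5 [ 0.5 -0.1 -1.2]
0.6 [ 0.5 -0.  -0.5]
0.7 [ 0.4 -0.  -2.6]
0.8 [ 0.2  0.6 -1.7]
14.8333 0.19500745096021527
cap_lip side [(array([0.61 , 0.123, 0.176]), 0.66), (array([ 0.27 ,  0.277, -0.002]), 0.34)]
cap_lip wrist [(array([0.619, 0.126, 0.176]), 0.65)]
plunger_top side [(array([0.591, 0.123, 0.088]), 0.35), (array([ 0.775, -0.183, -0.001]), 0.27)]
plunger_top wrist []
```

View pics/s3.png

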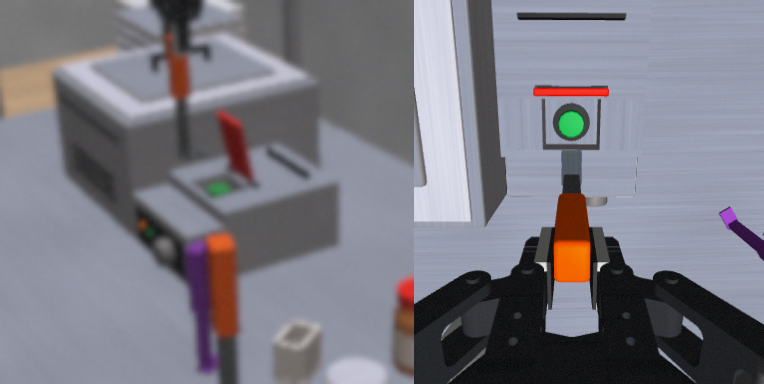

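The cap is up (red plate upright at 218–250,112–180 in the left panel) and the green plunger shows in its well (571,124 in the right panel). I measure the plunger and check the cap is settled and the tool has not slipped.

```bash
python3 - <<'E'
from h import *
P=bot.camera_params("wrist");p=np.array(bot.current_position());im,d=bot.read_camera("wrist");im=im.astype(int)
W=pts("wrist",d,P,200,320,70,200);C=im[70:200,200:320].reshape(-1,3)
g=(C[:,1]>C[:,2]+50)&(C[:,1]>C[:,0]+50)&(W[:,2]>.05);q=W[g]
print("plunger",len(q),cv2.minEnclosingCircle((q[:,:2]*1000).astype(np.float32)),np.median(q[:,2]))
r=W[(C[:,2]>120)&(C[:,1]<80)&(W[:,2]>.05)];print("cap",r.min(0).round(3),r.max(0).round(3))
dk=W[(W[:,2]>.087)&(W[:,2]<.0935)];print("deck",np.median(dk[:,2]))
f=W[(abs(W[:,2]-(p[2]-.091+.004))<.004)&(W[:,0]<p[0]+.04)&(W[:,0]>p[0]+.008)];print("foot",len(f),f.min(0).round(4),f.max(0).round(4),np.median(f[:,2]),"exp tip",p+[.026,0,-.087])
E
```

```text
plunger 532 ((590.111083984375, 121.7024154663086), 15.238482475280762) 0.0860456393126455
cap [0.557 0.094 0.089] [0.64  0.148 0.22 ]
deck 0.09017794238762455
foot 416 [0.5552 0.1132 0.1386] [0.5736 0.1306 0.1442] 0.142240370727256 exp tip [0.57299325 0.12280112 0.14240487]
```

```bash
python3 - <<'E'
from h import *
tip(-10,130,.15);tip(14.5,110,.15);tip(14.5,90,.1);bot.pause(.3)
F=lambda:np.mean([bot.current_force() for _ in range(8)],axis=0).round(2)
print(F())
for z in(84,81,78):
    tip(14.5,z,.03);bot.pause(.3);print(z,F(),round(bot.current_position()[2]*1000-91,2))
P=bot.camera_params("wrist");p=np.array(bot.current_position());im,d=bot.read_camera("wrist")
W=pts("wrist",d,P,200,320,70,200);C=im.astype(int)[70:200,200:320].reshape(-1,3)
q=W[(C[:,1]>C[:,2]+50)&(C[:,1]>C[:,0]+50)&(W[:,2]>.05)];print("plunger z",len(q),np.median(q[:,2]))
dk=W[(W[:,2]>.087)&(W[:,2]<.0935)];print("deck",np.median(dk[:,2]))
f=W[(abs(W[:,2]-.082)<.004)&(abs(W[:,0]-.596)<.009)&(abs(W[:,1]-.122)<.008)];print("foot top",len(f),np.median(f[:,2]))
r=W[(C[:,2]>120)&(C[:,1]<80)&(W[:,2]>.15)];print("cap top",r.mean(0))
s,_=bot.read_camera("side")
cv2.imwrite("pics/s4.png",np.hstack([cv2.resize(s[100:230,160:300],(414,384)),cv2.resize(im[60:200,190:330],(384,384))]))
print(bot.current_clock(),bot.current_width())
E
```

```text
[-0.02  0.5  -0.76]
84 [0.64 0.84 1.23] 84.27
81 [0.76 0.52 3.35] 81.17
78 [1.6  0.85 4.73] 78.14
plunger z 154 0.07789865106899241
deck 0.09022625243913077
foot top 349 0.08217460092288942
cap top [0.64262916 0.12093722 0.16995384]
18.2917 0.19450308341620565
```

View pics/s4.png

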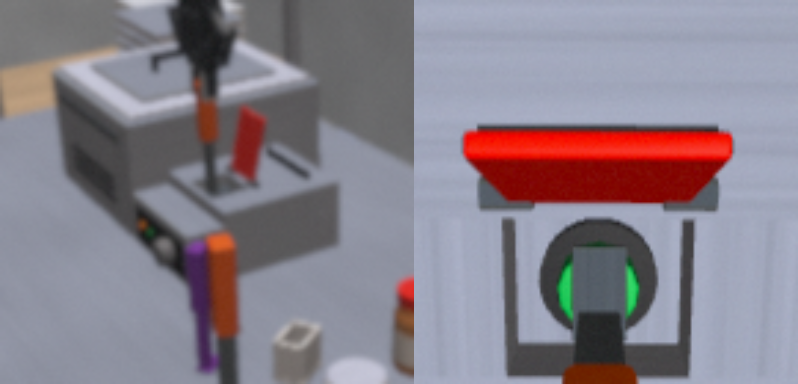

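The cap leans back fully open. The foot sits centred on the green plunger (598,285 in the right panel), whose top is at 77.9 mm (8.1 mm down). The force rise of 5.5 N agrees, so I hand it in.

```bash
python3 -c "
from bench import bot
print(bot.sign_off())"
```

```text
the job is handed in; nothing more can be done
None
```

The job is done and handed in, at about 18 s of the 51 s allowed. I took the small orange lifter out of the white holder, levered the red cap up past its snap-over point, and pressed the plunger half-way. The lifter is still holding it there.

- **Cap:** it is fully open and leaning back. Its top edge is at about x = 0.643, z = 0.170 m.
- **Plunger:** its top is at 77.9 mm against 86.0 mm unpressed, so it is about 8.1 mm down. The force rose by about 5.5 N, against the 5.6 N expected at 8 mm.
- **Grip:** the width reading did not change. The foot's top measured 82.2 mm against 82.1 mm expected, so the lifter has not slipped.
- **Disagreements:** the networks also reported the purple and large orange look-alikes and a few false spots. I ruled those out from the pictures and depth. No check failed, but I did not re-measure the bystanders after the moves; the pictures showed no contact with them.

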